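# Load and close a casting mould on its sloped filling stand

## Robot

A 7-joint arm with a two-finger parallel gripper is mounted at the origin on the work surface. World frame = base frame: x ahead of the robot, y to its left, z up, the work surface at z = 0. Lengths are in m, angles in rad, forces in N, time in s.
With the tool pointing down it reaches from about 0.35 to 0.9 m from the base axis. Payload 19.9 kg.
Tool frame: the origin (TCP) lies between the finger pads; the fingertips stand bot.finger_overhang ahead of it and the grasp point (between the pads) lies 2 mm behind it (bot.finger_overhang is the distance from the TCP to the fingertips, in m); z points along the fingers, y is the line along which they close (so a half turn about z gives the same grasp; the last joint's range is limited). The gripper opens to 94 mm and grips with 3 to 60 N. Pads are 16 mm wide; open, the fingers measure 119 mm over their backs; the gripper's body (75 mm by 177 mm) begins 78 mm behind the grasp point.
Start: joints at [1.266, 0.417, -0.01, 1.614, 0.005, 1.111, -0.053], TCP at [0.163, -0.603, 0.222] pointing down, gripper open.
Joint ranges: [-2.81, 2.81], [-0.39, 2.02], [-1.27, 1.25], [0.06, 2.57], [-1.19, 4.33], [0.19, 2], [-2.82, 2.82]. Speed limits (rad/s): [1.89, 1.89, 2.39, 2.39, 3.01, 3.01, 3.01].

## Interface

Orientations are given as a unit quaternion [x, y, z, w].
In Python, from station import monitor, optics, finish_job, bot gives the robot as it stands.
- The arm moves only by the tool step_arm, never from a script. Its argument "series" is a list of rows, each an object of numbers: "x", "y", "z": the shift along the tool's x, y, z each as a share of 0.25 m, from -1 to 1; "roll": the turn about the tool's z as a share of 90 degrees, from -1 to 1; "gripper": the opening, from 0 (shut) to 1 (fully open). In form: [{"x": .., "y": .., "z": .., "roll": .., "gripper": ..}, ...]. A call has 1 to 5 rows; each row is the pose to reach, as a shift and turn from the pose commanded when the call began, along the tool's axes at that moment; what a row does not reach only later rows make up. A row lasts 1/12 s, in which the tool goes at most 41.7 mm and 7.16 degrees, less where a joint would pass 70% of its speed; a pose out of reach is approached as far as the arm can. A call with a number of a shift or a turn outside -1 to 1 is refused whole. A call with a gripper value outside its range is refused whole. The fingers move at their own pace and stop on an object; "newtons" is the grip in N (left out, the last holds). Time passes only in rows, so rows that repeat a pose let the fingers close. It gives the time, the measured TCP pose, the force, the opening and the grip force at its end, in the units of the state.
- monitor.sense(): the state, without advancing time (a new reading comes with each control period).
- optics.capture(name): name is "side" or "top" or "wrist"; returns a dict with "color" (480x640x3 uint8, blue, green, red), "vertical_fov" (degrees; the focal length in pixels is half the picture's height over the tangent of half this angle, whatever the lens; pixels are square), "cx", "cy" (the principal point, pixels), "R" (3x3) and "t" (3): a world point X has camera coordinates R X + t. Camera axes: x right, y down, z forward; pixel columns grow to the right and rows downward; lengths in m; the calibration is good to about 2 mm. A picture is of the moment at which its call begins. There is no depth.
- finish_job(): hands the job in; it is judged then, once.
The state is a dict: "time": time; "qpos": joint angles; "joint_vel": joint speeds; "joint_torque": joint torques, N m; "eef_pos": TCP position; "eef_rot": TCP orientation; "contact_force": force on the tool from outside, world axes, zero at the start; "ft_torque": the same for the moment, N m; "grip_width": opening from 0.0 (shut) to 1.0 (fully open); "finger_force": force on a finger pad.
Only numpy, scipy, OpenCV 4.12 (cv2) and the standard library are available. Lean on these libraries where they do the work, as an engineer would, in place of code of your own. Each camera call takes 0.05 s, during which the arm holds its last target. There are 200 camera calls.

## Task

Load and close the casting mould on the sloped stand. Set the white core bar down on the floor of the mould's channel, lengthwise and towards the channel's open upper end, and let it go so that it slides down to the stop at the bottom; then lift the metal cover by its handle, lower it over the two pins, keeping hold of it until it rests flush on the mould, and let go. Leave the beaker and the pink tray where they are.

Things in the scene. Friction and masses are not known exactly. Their poses are not given: they have to be found in the camera images.
- mould: Lower mould half: aluminium block 190 x 160 mm fixed on a grey stand, sloped 30 degrees, low end towards the robot. Axes: x up the slope, y across, z out of its face. Origin: on the channel floor. Channel along x: 44 mm wide (y -22 to 22), 26 deep, from the stop wall at x=-75 to the open upper end at x=95. Floor at z=0; flat top face at z=26, on both sides (|y| 22 to 80)
- pin_left (a point): Tip of the steel locating pin at x=0, y=+52, z=48 mm in the mould's frame. The pin stands along the mould's z on its top face, diameter 10, 22 mm high, its last 8 mm tapering to diameter 4
- pin_right (a point): Tip of the other, equal pin, at x=0, y=-52, z=48 mm in the mould's frame
- core: Core bar: white smooth plastic block 50 (x) x 34 (y) x 22 mm high, about 0.09 kg, flat on the bench. Origin: centre of its underside. Fits the channel with its 50 mm along the slope, either way round; let go there it slides down by itself. Against the stop its origin is at x=-50, y=0, z=0 in the mould's frame
- cover: Aluminium cover plate 130 (x) x 140 (y) x 10 mm, about 0.35 kg, flat on the bench. Origin: centre of its underside. Two through holes, diameter 13, at x=0, y=+52 and -52. On top, in the middle, a black handle rib 18 thick (x), 60 long (y), from z=10 to z=50. Seated, its origin is at x=0, y=0, z=26 in the mould's frame, y axes parallel (either way round fits)
- beaker: Glass beaker, diameter 68, height 90 mm, a bystander. Origin: centre of its underside
- tray: Pink mould tray with six cells, 90 x 130 x 28 mm, a bystander. Origin: centre of its underside

How it is judged:
On the way, in this order (a step that is already met when the one before it is completed fails the run):
1. the core bar is set down, in the fingers, on the channel floor (within 8 mm of it) at least 15 mm up the slope from its place at the stop (z of core in the frame of mould between -0.004 and 0.008 m and x of core in the frame of mould between -0.035 and 0.09 m and y of core in the frame of mould between -0.008 and 0.008 m and contact force between the fingers and core above 0.3 N), for 0.05 s.
2. the core bar, let go, rests in the channel against the stop (within 4 mm) before the cover goes on (x of core in the frame of mould below -0.046 m and z of core in the frame of mould below 0.004 m and contact force between the fingers and core below 0.1 N and distance between cover and mould above 0.1 m), for 0.1 s.
3. the cover is down over both pins, within 5 mm of flush, while the fingers still hold it (z of cover in the frame of mould between 0.022 and 0.031 m and x of cover in the frame of mould between -0.005 and 0.005 m and y of cover in the frame of mould between -0.005 and 0.005 m and angle between the y axis of cover and the y axis of mould, either way round below 0.08 rad and contact force between the fingers and cover above 1 N), for 0.05 s.
At the end, for the whole second after the job is handed in: The core bar lies flat in the channel against the stop (within 4 mm); the cover sits on both pins, handle outward, flush on the mould's top face (within 2.5 mm and 0.03 rad, centred within 4 mm); both are released and at rest (x of core in the frame of mould between -0.054 and -0.046 m and y of core in the frame of mould between -0.008 and 0.008 m and z of core in the frame of mould between -0.004 and 0.004 m and z of cover in the frame of mould between 0.0235 and 0.0285 m and x of cover in the frame of mould between -0.004 and 0.004 m and y of cover in the frame of mould between -0.004 and 0.004 m and angle between the z axis of cover and the z axis of mould, either way round below 0.03 rad and angle between the y axis of cover and the y axis of mould, either way round below 0.06 rad and angle between cover's own z axis and vertical below 1 rad and linear speed of each of core, cover below 0.02 m/s); the robot touches nothing.
It fails at once if the beaker is moved over 30 mm or tipped (distance of beaker from where it was at the start of the episode above 0.03 m or angle between beaker's own z axis and vertical above 0.4 rad).
It fails at once if the pink tray is moved over 30 mm (distance of tray from where it was at the start of the episode above 0.03 m).
It also fails if it takes over 64 s, if anything falls off the work surface, if the arm or the gripper's body presses on something with over 40 N, if the wrist force passes 120 N, or if a joint passes its speed limit or range.

## Working session

There is one attempt and no reset: what is moved stays moved. The work goes in short steps, Python scripts to look and compute and a tool call to move; the robot and the scene stay as the last step left them, time stands still between calls to the robot, and variables do not carry over. Pictures are saved under pics/ and viewed, at most 10 in all, crops included, and the job is handed in when it is done.

Besides the shell and the picture viewer there is one more tool, called after "Emit:" by a JSON object that holds its "op" and its "data", one argument or row to a line. step_arm: Moves the arm, as the interface text tells. Its arguments: {"type":"object","properties":{"series":{"type":"array","items":{"type":"object","properties":{"x":{"type":"number"},"y":{"type":"number"},"z":{"type":"number"},"roll":{"type":"number"},"gripper":{"type":"number"}}}},"newtons":{"type":"number"}},"required":["series"]}

```bash
ls; mkdir -p pics
cat > h.py <<'E'
import numpy as np, cv2
from station import monitor, optics, finish_job, bot
def cap(n):
    c=optics.capture(n); c['f']=240/np.tan(np.radians(c['vertical_fov'])/2)
    c['R']=np.array(c['R']);c['t']=np.array(c['t']); return c
def ray(c,uv):
    uv=np.atleast_2d(np.array(uv,float)); d=np.c_[(uv[:,0]-c['cx'])/c['f'],(uv[:,1]-c['cy'])/c['f'],np.ones(len(uv))]@c['R']
    return -c['R'].T@c['t'], d
def plane(c,uv,z):
    o,d=ray(c,uv); return o+d*((z-o[2])/d[:,2])[:,None]
def proj(c,X):
    p=np.atleast_2d(X)@c['R'].T+c['t']; return p[:,:2]/p[:,2:]*c['f']+[c['cx'],c['cy']]
E
python3 - <<'E'
from h import *
for n in ['top','side']:
    c=cap(n); cv2.imwrite(f'pics/{n}0.png',c['color']); print(n,c['f'],c['cx'],c['cy'],-c['R'].T@c['t'],c['R'].round(3).tolist())
print(bot.finger_overhang, monitor.sense())
E
```

```text
pics
top 582.8001387179938 323.12556186241096 239.20605687624422 [0.39368643 0.00457126 1.23912079] [[-0.026, -1.0, 0.014], [-0.986, 0.023, -0.166], [0.165, -0.018, -0.986]]
side 445.03826567591096 323.25374218387526 240.82080489134654 [ 0.31211368 -0.68227211  0.55621379] [[0.944, -0.33, 0.025], [-0.152, -0.499, -0.853], [0.294, 0.801, -0.521]]
0.017 {'time': 0.1, 'qpos': array([ 1.2655282 ,  0.41793124, -0.01029955,  1.61408518,  0.00470205,
        1.11067056, -0.0529942 ]), 'joint_vel': array([-0.00016267, -0.0003665 , -0.00160403, -0.00266434, -0.00177168,
       -0.00041112, -0.00193445]), 'joint_torque': array([ 3.01453701e-05, -8.52585554e+01,  6.38905540e-01, -4.26698756e+01,
       -4.89356986e-02,  1.63470616e-02,  1.92618529e-05]), 'eef_pos': array([ 0.16286079, -0.60309681,  0.22188936]), 'eef_rot': array([ 9.91315002e-01,  1.31507722e-01, -1.13399267e-04, -5.23228170e-04]), 'contact_force': array([0.48852735, 0.62343129, 0.56036584]), 'ft_torque': array([-0.03663569, -0.00458352, -0.0087936 ]), 'finger_force': 0.0, 'grip_width': 0.9963533108519608}
```

View pics/top0.png

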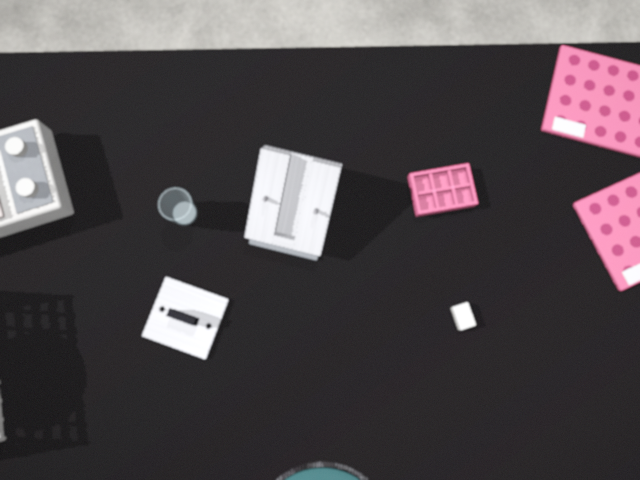

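View pics/side0.png

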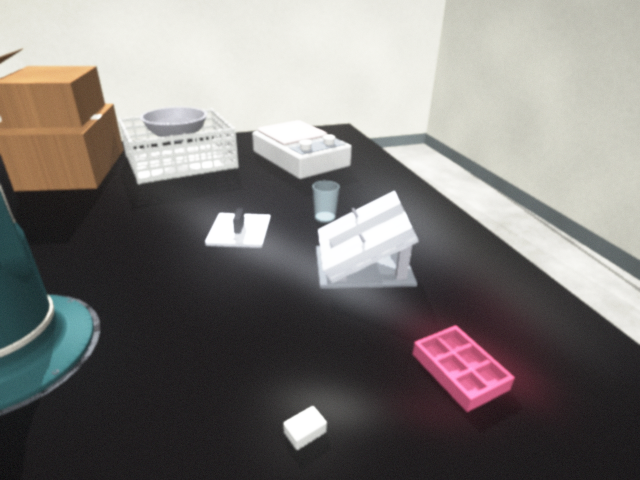

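I see, in the top view, the core at about (463,316), the cover at (186,318) with its handle at (183,317), the mould at (293,202), its pins near (266,199) and (317,211), the beaker at (176,205) and the tray at (443,190). The side view shows the mould rising away from the robot.

```bash
cat > m.py <<'E'
from h import *
def blobs(c,lo,hi=255,amin=150,sat=60):
    hsv=cv2.cvtColor(c['color'],cv2.COLOR_BGR2HSV); m=((hsv[...,2]>=lo)&(hsv[...,2]<=hi)&(hsv[...,1]<sat)).astype(np.uint8)
    k,_=cv2.findContours(m,cv2.RETR_EXTERNAL,cv2.CHAIN_APPROX_NONE)
    return [q for q in k if cv2.contourArea(q)>amin]
E
python3 - <<'E'
from m import *
c=cap('top')
for q in blobs(c,130):
    r=cv2.minAreaRect(q); b=cv2.boxPoints(r)
    if not(120<r[0][0]<500): continue
    print(np.round(r[0],1),np.round(r[1],1),cv2.contourArea(q))
    h=.022 if cv2.contourArea(q)<1500 else .01
    P=plane(c,b,h); print(P.mean(0).round(4),[np.linalg.norm(P[i]-P[i-1]).round(4) for i in range(4)],[np.degrees(np.arctan2(*(P[i]-P[i-1])[1::-1])).round(1) for i in range(4)])
    a=cv2.approxPolyDP(q,6,True)[:,0]; print(a.tolist())
im=c['color'][130:280,230:360]; cv2.imwrite('pics/mz.png',cv2.resize(im,None,fx=4.5,fy=4,interpolation=cv2.INTER_CUBIC)[:600])
E
```

```text
[463.  315.8] [26.2 19.6] 470.5
[ 0.4296 -0.3043  0.022 ] [np.float64(0.0535), np.float64(0.0415), np.float64(0.0536), np.float64(0.0412)] [np.float64(15.2), np.float64(-73.4), np.float64(-165.1), np.float64(106.5)]
[[468, 302], [451, 307], [460, 330], [475, 325]]
[184.6 317.2] [70.1 66.2] 4430.5
[0.4425 0.2749 0.01  ] [np.float64(0.1461), np.float64(0.1358), np.float64(0.1488), np.float64(0.135)] [np.float64(68.5), np.float64(-19.6), np.float64(-111.8), np.float64(159.3)]
[[166, 276], [141, 335], [205, 359], [228, 299]]
[176.5 205. ] [36. 37.] 997.5
[0.6794 0.2927 0.022 ] [np.float64(0.0786), np.float64(0.079), np.float64(0.0787), np.float64(0.0782)] [np.float64(1.2), np.float64(-91.3), np.float64(-179.4), np.float64(88.7)]
[[166, 190], [161, 214], [190, 222], [188, 193]]
[290.  202.2] [ 83.9 100.8] 7987.5
[0.6843 0.051  0.01  ] [np.float64(0.179), np.float64(0.2232), np.float64(0.1843), np.float64(0.2223)] [np.float64(75.3), np.float64(-13.2), np.float64(-105.0), np.float64(165.4)]
[[265, 145], [244, 237], [316, 259], [341, 164]]
[319.5  26. ] [ 52. 639.] 29688.5
[ 1.0931 -0.0287  0.01  ] [np.float64(0.1274), np.float64(1.4681), np.float64(0.1298), np.float64(1.4448)] [np.float64(3.7), np.float64(-91.0), np.float64(173.3), np.float64(88.9)]
[[0, 0], [0, 52], [639, 41], [639, 0]]
```

View pics/mz.png

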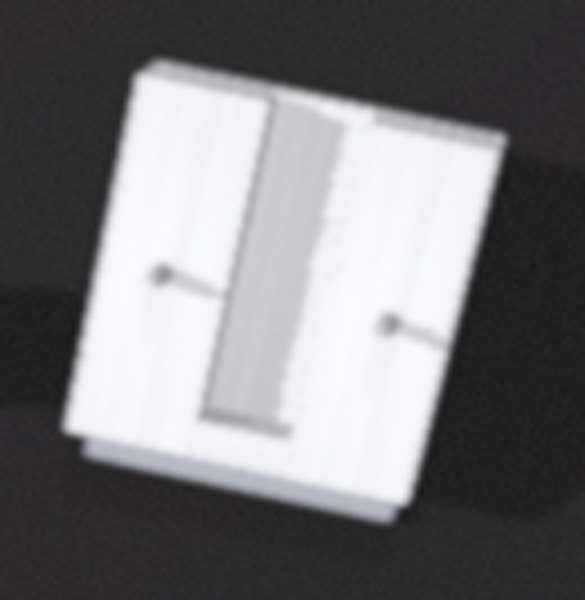

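```bash
cat > go.py <<'E'
from h import *
from scipy.spatial.transform import Rotation as Ro
def go(p,hy=None):
    s=monitor.sense(); R=Ro.from_quat(s['eef_rot']).as_matrix(); d=R.T@(np.array(p)-s['eef_pos'])
    h=np.degrees(np.arctan2(R[1,1],R[0,1])); roll=0
    if hy is not None: roll=-((hy-h+180)%360-180)
    n=max(np.linalg.norm(d)/.0417,abs(roll)/7.16)
    print('share',(d/.25).round(4),'roll',round(roll/90,4),'rows',round(n,1),'hy',round(h,2),'eef',s['eef_pos'].round(4),'t',s['time'],'tilt',R[2].round(4))
E
cat > fit.py <<'E'
from h import *
from scipy.optimize import least_squares
from scipy.spatial.transform import Rotation as Ro
def mR(yaw): return (Ro.from_euler('z',yaw)*Ro.from_euler('y',-np.pi/6)).as_matrix()
def fit(obs,x0=(.68,.05,.12,-.2)):  # obs: (cam, model point, uv, weight)
    def r(p): return np.concatenate([w*(proj(c,mR(p[3])@np.array(m)+p[:3])[0]-uv) for c,m,uv,w in obs])
    s=least_squares(r,x0,loss='soft_l1'); return s.x, r(s.x).reshape(-1,2)
E
python3 - <<'E'
from fit import *; from go import go
c=cap('top'); U=lambda a,b:np.array([230+a/4.5,130+b/4])-[.4,.4]
M=[((.095,.08,.026),U(137,75)),((.095,-.08,.026),U(503,149)),((-.095,-.08,.026),U(410,505)),((-.095,.08,.026),U(65,430)),((0,.052,.048),U(160,274)),((0,-.052,.048),U(388,323))]
x,r=fit([(c,m,u,1) for m,u in M]); print(x.round(4),np.degrees(x[3]),r.round(1).tolist())
go([.40,-.295,.25],16)
E
```

```text
[ 0.6711  0.0413  0.0849 -0.2628] -15.058418270166415 [[0.7, -1.1], [-0.2, -0.5], [-0.1, -0.5], [0.7, -0.1], [-1.2, 1.6], [-0.2, 1.7]]
share [ 1.2369 -0.9429 -0.1111] roll -1.0098 rows 12.7 hy -74.88 eef [ 0.1629 -0.6032  0.2221] t 0.2 tilt [-1.e-04 -7.e-04 -1.e+00]
```

Emit:
{"op": "step_arm", "data": {
  "series": [
    {"x": 0.13,"y": -0.1,"z": -0.02,"roll": -0.078,"gripper": 1},
    {"x": 0.26,"y": -0.2,"z": -0.04,"roll": -0.156,"gripper": 1},
    {"x": 0.39,"y": -0.3,"z": -0.06,"roll": -0.234,"gripper": 1},
    {"x": 0.52,"y": -0.4,"z": -0.08,"roll": -0.312,"gripper": 1},
    {"x": 0.65,"y": -0.5,"z": -0.1,"roll": -0.39,"gripper": 1}
  ]
}}

```text
time: 0.62
eef_pos: [0.2879, -0.4385, 0.2476]
eef_rot: [0.904, 0.427, -0.0, -0.0]
contact_force: [1.7, -0.3, 0.5]
grip_width: 1.001
finger_force: 0.0
```

```bash
python3 -c "
from go import *
go([.40,-.295,.25],16)"
```

```text
share [ 0.7282 -0.0187 -0.0097] roll -0.6161 rows 7.7 hy -39.45 eef [ 0.2879 -0.4385  0.2476] t 0.6167 tilt [-3.e-04 -2.e-04 -1.e+00]
```

Emit:
{"op": "step_arm", "data": {
  "series": [
    {"x": 0.15,"y": 0,"z": 0,"roll": -0.078},
    {"x": 0.3,"y": 0,"z": 0,"roll": -0.156},
    {"x": 0.45,"y": -0.01,"z": 0,"roll": -0.234},
    {"x": 0.6,"y": -0.015,"z": -0.01,"roll": -0.312},
    {"x": 0.728,"y": -0.019,"z": -0.01,"roll": -0.39}
  ]
}}

```text
schema error: expected keys x, y, z, roll, gripper
```

Emit:
{"op": "step_arm", "data": {
  "series": [
    {"roll": -0.08},
    {"roll": -0.15},
    {"roll": -0.226},
    {"roll": -0.226},
    {"roll": -0.226}
  ]
}}

```text
schema error: expected keys x, y, z, roll, gripper
```

Run:
```python
from go import *
from m import *
go([.40,-.295,.25],16)
c=cap('wrist'); cv2.imwrite('pics/w0.png',c['color']); print(c['f'],(-c['R'].T@c['t']).round(4),c['R'].round(3).tolist())
for q in blobs(c,150,amin=300):
    r=cv2.minAreaRect(q); b=cv2.boxPoints(r); P=plane(c,b,.022); print(np.round(r,1) if 0 else r,P.mean(0).round(4),[np.linalg.norm(P[i]-P[i-1]).round(4) for i in range(4)],[np.degrees(np.arctan2(*(P[i]-P[i-1])[1::-1])).round(1) for i in range(4)])
```

```text
share [ 0.7282 -0.0187 -0.0097] roll -0.6161 rows 7.7 hy -39.45 eef [ 0.2879 -0.4385  0.2476] t 0.6167 tilt [-3.e-04 -2.e-04 -1.e+00]
422.63907743531007 [ 0.3407 -0.3749  0.4103] [[0.772, -0.636, 0.0], [-0.61, -0.74, 0.285], [-0.181, -0.22, -0.959]]
((18.5, 433.5), (11.0, 37.0), 90.0) [-0.1352 -0.4154  0.022 ] [np.float64(0.015), np.float64(0.0407), np.float64(0.0149), np.float64(0.0411)] [np.float64(38.1), np.float64(-39.5), np.float64(-140.5), np.float64(140.5)]
((328.0, 448.0), (62.0, 518.0), 90.0) [ 0.1158 -0.6489  0.022 ] [np.float64(0.0858), np.float64(0.5651), np.float64(0.0858), np.float64(0.5946)] [np.float64(40.6), np.float64(-39.5), np.float64(-119.6), np.float64(140.5)]
((479.2091369628906, 360.0796813964844), (170.86383056640625, 54.35258102416992), 52.06673049926758) [ 0.3087 -0.6674  0.022 ] [np.float64(0.2069), np.float64(0.0538), np.float64(0.2011), np.float64(0.0602)] [np.float64(87.9), np.float64(2.2), np.float64(-90.4), np.float64(-172.5)]
((175.49139404296875, 359.1363220214844), (53.36968231201172, 169.91937255859375), 37.30394744873047) [ 0.0604 -0.4613  0.022 ] [np.float64(0.059), np.float64(0.2), np.float64(0.0527), np.float64(0.2056)] [np.float64(94.3), np.float64(12.0), np.float64(-80.5), np.float64(-166.4)]
((624.0, 235.5), (59.0, 30.0), 90.0) [ 0.4905 -0.6376  0.022 ] [np.float64(0.0594), np.float64(0.028), np.float64(0.0596), np.float64(0.0292)] [np.float64(61.3), np.float64(-39.5), np.float64(-117.6), np.float64(140.5)]
((349.5, 11.5), (23.0, 45.0), 90.0) [ 0.4084 -0.3213  0.022 ] [np.float64(0.017), np.float64(0.0368), np.float64(0.017), np.float64(0.0373)] [np.float64(50.5), np.float64(-39.5), np.float64(-127.8), np.float64(140.5)]
```

View pics/w0.png

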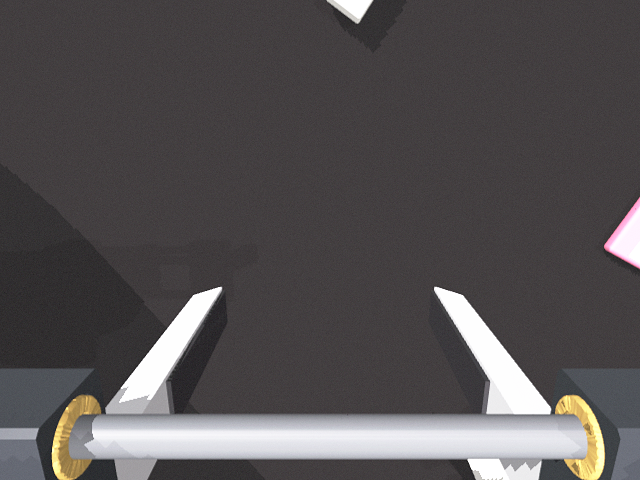

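The wrist picture shows the fingers at the bottom, the core at the top edge near (352,10) and the tray edge at the right, (625,240). The camera sits ahead of the tool along tool +x, so I look with the core ahead of the TCP.

```bash
python3 -c "
from go import *
go([.446,-.362,.22],16)"
```

```text
share [0.6    0.3009 0.1166] roll -0.6046 rows 7.6 hy -38.42 eef [ 0.2938 -0.4328  0.2488] t 0.6667 tilt [ 0.0017  0.0012 -1.    ]
```

Emit:
{"op": "step_arm", "data": {
  "series": [
    {"x": 0.15,"y": 0.07,"z": 0.03,"roll": -0.078,"gripper": 1},
    {"x": 0.3,"y": 0.15,"z": 0.06,"roll": -0.156,"gripper": 1},
    {"x": 0.45,"y": 0.22,"z": 0.09,"roll": -0.234,"gripper": 1},
    {"x": 0.6,"y": 0.3,"z": 0.117,"roll": -0.312,"gripper": 1},
    {"x": 0.6,"y": 0.3,"z": 0.117,"roll": -0.39,"gripper": 1}
  ]
}}

```text
time: 1.08
eef_pos: [0.4467, -0.3681, 0.217]
eef_rot: [0.731, 0.682, 0.002, -0.0]
contact_force: [-0.5, 0.7, -0.7]
grip_width: 1.002
finger_force: 0.0
```

Emit:
{"op": "step_arm", "data": {
  "series": [
    {"x": 0,"y": 0,"z": 0,"roll": -0.08,"gripper": 1},
    {"x": 0,"y": 0,"z": 0,"roll": -0.15,"gripper": 1},
    {"x": 0,"y": 0,"z": 0,"roll": -0.215,"gripper": 1},
    {"x": 0,"y": 0,"z": 0,"roll": -0.215,"gripper": 1}
  ]
}}

```text
time: 1.42
eef_pos: [0.4408, -0.3731, 0.218]
eef_rot: [0.609, 0.793, 0.0, -0.0]
contact_force: [0.4, 0.9, -0.7]
grip_width: 0.998
finger_force: 0.0
```

Run:
```python
from go import *
from m import *
go([.446,-.362,.22],16)
c=cap('wrist'); cv2.imwrite('pics/w1.png',c['color'])
for q in blobs(c,150,amin=300):
    r=cv2.minAreaRect(q); b=cv2.boxPoints(r)
    if r[0][1]>300 or r[0][0]<40: continue
    P=plane(c,b,.022); print(r,P.mean(0).round(4),[np.linalg.norm(P[i]-P[i-1]).round(4) for i in range(4)],[np.degrees(np.arctan2(*(P[i]-P[i-1])[1::-1])).round(1) for i in range(4)])
```

```text
share [ 0.0374  0.0315 -0.0081] roll -0.0116 rows 0.3 hy 14.96 eef [ 0.4408 -0.3731  0.218 ] t 1.4167 tilt [ 5.e-04 -1.e-04 -1.e+00]
((336.0, 138.5), (43.0, 60.0), 90.0) [ 0.4299 -0.307   0.022 ] [np.float64(0.0344), np.float64(0.0488), np.float64(0.0344), np.float64(0.0502)] [np.float64(104.1), np.float64(14.9), np.float64(-73.6), np.float64(-165.1)]
((612.5, 185.5), (157.0, 53.0), 90.0) [ 0.6688 -0.2869  0.022 ] [np.float64(0.1361), np.float64(0.0428), np.float64(0.137), np.float64(0.0476)] [np.float64(114.8), np.float64(14.9), np.float64(-63.3), np.float64(-165.1)]
```

View pics/w1.png

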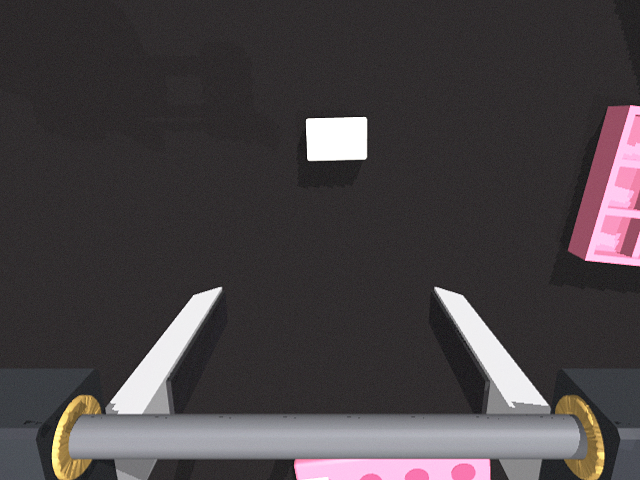

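Clear view: the core's corners run about (306,118)–(367,160), with its length nearly along the tool's y axis; the tray is off to the right.

```bash
python3 -c "
from go import *
go([.430,-.307,.06],16.3); go([.430,-.307,.0205],16.3)"
```

```text
share [0.2666 0.0252 0.6321] roll -0.0194 rows 4.1 hy 14.55 eef [ 0.4407 -0.3732  0.218 ] t 1.4667 tilt [ 4.e-04 -1.e-04 -1.e+00]
share [0.2665 0.0252 0.7901] roll -0.0194 rows 5.0 hy 14.55 eef [ 0.4407 -0.3732  0.218 ] t 1.4667 tilt [ 4.e-04 -1.e-04 -1.e+00]
```

Emit:
{"op": "step_arm", "data": {
  "series": [
    {"x": 0.13,"y": 0.012,"z": 0.1,"roll": -0.019,"gripper": 1},
    {"x": 0.266,"y": 0.025,"z": 0.2,"roll": -0.019,"gripper": 1},
    {"x": 0.266,"y": 0.025,"z": 0.36,"roll": -0.019,"gripper": 1},
    {"x": 0.266,"y": 0.025,"z": 0.5,"roll": -0.019,"gripper": 1},
    {"x": 0.266,"y": 0.025,"z": 0.63,"roll": -0.019,"gripper": 1}
  ]
}}

```text
time: 1.88
eef_pos: [0.4297, -0.3067, 0.0593]
eef_rot: [0.601, 0.799, -0.0, 0.0]
contact_force: [0.8, -1.1, -0.5]
grip_width: 0.997
finger_force: 0.0
```

```bash
python3 -c "
from go import *
go([.430,-.307,.0205],16.3)"
```

```text
share [-0.0014  0.0007  0.1551] roll -0.0018 rows 0.9 hy 16.14 eef [ 0.4297 -0.3067  0.0593] t 1.8833 tilt [-3.e-04 -0.e+00 -1.e+00]
```

Emit:
{"op": "step_arm", "data": {
  "series": [
    {"x": 0,"y": 0,"z": 0.08,"roll": 0,"gripper": 0.8},
    {"x": 0,"y": 0,"z": 0.155,"roll": 0,"gripper": 0.7},
    {"x": 0,"y": 0,"z": 0.155,"roll": 0,"gripper": 0.4},
    {"x": 0,"y": 0,"z": 0.155,"roll": 0,"gripper": 0.3},
    {"x": 0,"y": 0,"z": 0.155,"roll": 0,"gripper": 0.3}
  ],
  "newtons": 12
}}

```text
time: 2.3
eef_pos: [0.4305, -0.3074, 0.023]
eef_rot: [0.6, 0.8, -0.0, 0.0]
contact_force: [1.0, -0.1, 1.5]
grip_width: 0.684
finger_force: 0.0
```

Emit:
{"op": "step_arm", "data": {
  "series": [
    {"x": 0,"y": 0,"z": 0,"roll": 0,"gripper": 0.3},
    {"x": 0,"y": 0,"z": 0,"roll": 0,"gripper": 0.3},
    {"x": 0,"y": 0,"z": 0,"roll": 0,"gripper": 0.3}
  ]
}}

```text
time: 2.55
eef_pos: [0.4305, -0.3076, 0.023]
eef_rot: [0.599, 0.8, -0.0, 0.001]
contact_force: [-1.5, 1.5, 7.9]
grip_width: 0.53
finger_force: 12.0
```

Emit:
{"op": "step_arm", "data": {
  "series": [
    {"x": 0,"y": 0,"z": -0.15,"roll": 0,"gripper": 0.3},
    {"x": 0,"y": 0,"z": -0.31,"roll": 0,"gripper": 0.3},
    {"x": 0,"y": 0,"z": -0.47,"roll": 0,"gripper": 0.3},
    {"x": 0,"y": 0,"z": -0.63,"roll": 0,"gripper": 0.3},
    {"x": 0,"y": 0,"z": -0.79,"roll": 0,"gripper": 0.3}
  ]
}}

```text
time: 2.97
eef_pos: [0.4297, -0.3068, 0.2221]
eef_rot: [0.599, 0.801, 0.0, 0.0]
contact_force: [-0.0, -0.9, -1.4]
grip_width: 0.527
finger_force: 12.0
```

```bash
python3 -c "
from go import *
go([.650,-.05,.33],-15)"
```

```text
share [ 0.737   1.1349 -0.4317] roll 0.3485 rows 8.5 hy 16.36 eef [ 0.4297 -0.3068  0.2221] t 2.9667 tilt [-5.e-04  4.e-04 -1.e+00]
```

Emit:
{"op": "step_arm", "data": {
  "series": [
    {"x": 0.08,"y": 0.12,"z": -0.06,"roll": 0.06,"gripper": 0.3},
    {"x": 0.16,"y": 0.24,"z": -0.12,"roll": 0.13,"gripper": 0.3},
    {"x": 0.24,"y": 0.36,"z": -0.17,"roll": 0.2,"gripper": 0.3},
    {"x": 0.32,"y": 0.48,"z": -0.22,"roll": 0.27,"gripper": 0.3},
    {"x": 0.4,"y": 0.6,"z": -0.26,"roll": 0.3485,"gripper": 0.3}
  ]
}}

```text
time: 3.38
eef_pos: [0.5457, -0.1686, 0.2858]
eef_rot: [0.793, 0.609, 0.0, 0.001]
contact_force: [-0.1, -0.8, 0.4]
grip_width: 0.53
finger_force: 12.0
```

```bash
python3 -c "
from go import *
go([.650,-.05,.33],-15)"
```

```text
share [ 0.5661  0.2806 -0.1764] roll 0.0002 rows 3.9 hy -14.98 eef [ 0.5457 -0.1686  0.2858] t 3.3833 tilt [-3.0e-04  1.7e-03 -1.0e+00]
```

Emit:
{"op": "step_arm", "data": {
  "series": [
    {"x": 0.14,"y": 0.07,"z": -0.05,"roll": 0,"gripper": 0.3},
    {"x": 0.28,"y": 0.14,"z": -0.09,"roll": 0,"gripper": 0.3},
    {"x": 0.42,"y": 0.21,"z": -0.13,"roll": 0,"gripper": 0.3},
    {"x": 0.566,"y": 0.28,"z": -0.176,"roll": 0,"gripper": 0.3},
    {"x": 0.566,"y": 0.28,"z": -0.176,"roll": 0,"gripper": 0.3}
  ]
}}

```text
time: 3.8
eef_pos: [0.6512, -0.0434, 0.3299]
eef_rot: [0.789, 0.614, 0.002, -0.0]
contact_force: [0.3, 0.6, -0.6]
grip_width: 0.527
finger_force: 12.0
```

Run:
```python
from go import *
import pickle
s=monitor.sense(); print(s['eef_pos'],s['qpos'].round(2))
c=cap('wrist'); pickle.dump(dict(c),open('w2.pkl','wb')); cv2.imwrite('pics/w2.png',c['color'])
c=cap('side'); pickle.dump(dict(c),open('s2.pkl','wb'))
```

```text
[ 0.65118209 -0.04344421  0.32992879] [ 0.39  0.44 -0.53  1.39  0.22  1.37 -0.39]
```

View pics/w2.png

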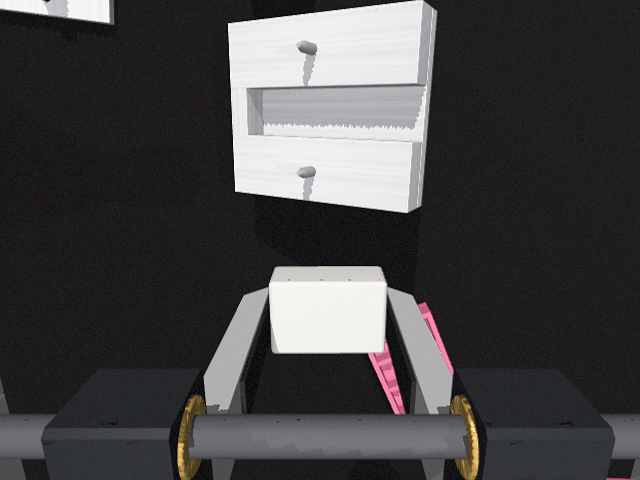

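Run:
```python
import pickle,cv2,numpy as np
i=pickle.load(open('w2.pkl','rb'))['color']; z=lambda a:cv2.resize(a,None,fx=8,fy=8,interpolation=cv2.INTER_CUBIC)
A=np.hstack([z(i[30:65,285:330]),z(i[155:190,285:330])]); B=np.hstack([z(i[0:30,405:450]),z(i[190:220,390:435])])
cv2.imwrite('pics/z2.png',np.vstack([A,B]))
```

```text
(no output)
```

View pics/z2.png

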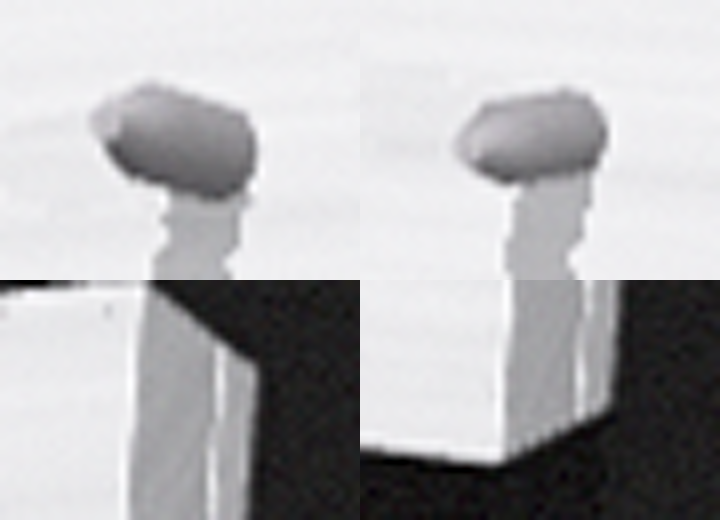

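The zoom shows both pins leaning left (downhill), with tips at about (298,45) and (299,173) in the wrist picture. The upper face corners are at about (423,1) and (407,213).

Run:
```python
from fit import *; import pickle
w=pickle.load(open('w2.pkl','rb')); t=cap('top'); U=lambda a,b:np.array([230+a/4.5,130+b/4])-[.4,.4]
a=np.array
W=[((0,.052,.048),a([298,44.9])),((0,-.052,.048),a([298.8,172.6])),((0,.052,.026),a([313.5,48.8])),((0,-.052,.026),a([313.2,171.5])),((.095,.08,.026),a([422.7,.4])),((.095,-.08,.026),a([407.1,212.7])),((-.095,.08,.026),a([229,23.5])),((-.095,-.08,.026),a([235.5,191.5]))]
T=[((.095,.08,.026),U(137,75)),((.095,-.08,.026),U(503,149)),((-.095,-.08,.026),U(410,505)),((-.095,.08,.026),U(65,430))]
for n,o in [('w',[(w,m,u,1) for m,u in W]),('both',[(w,m,u,1) for m,u in W]+[(t,m,u,1) for m,u in T])]:
    x,r=fit(o); print(n,x.round(4),np.degrees(x[3]).round(2)); print(r.round(1).tolist())
```

```text
w [ 0.673   0.0422  0.073  -0.2686] -15.39
[[1.0, 0.5], [0.2, 0.5], [-0.4, 0.6], [-1.1, -0.7], [0.3, -0.3], [0.2, -0.1], [-0.5, 0.0], [0.0, -0.6]]
both [ 0.673   0.0422  0.0732 -0.2678] -15.34
[[0.9, 0.5], [0.2, 0.5], [-0.4, 0.6], [-1.1, -0.6], [0.2, -0.4], [0.3, -0.1], [-0.7, 0.1], [0.0, -0.5], [1.0, -0.2], [-0.8, 0.5], [-0.9, -0.5], [0.8, -0.2]]
```

```bash
python3 -c "
from go import *
go([.7435,.0225,.23],-15.35);go([.7435,.0225,.1445],-15.35)"
```

```text
share [0.3812 0.2952 0.3916] roll 0.0079 rows 3.7 hy -14.64 eef [ 0.648 -0.051  0.328] t 3.95 tilt [-3.e-04 -3.e-04 -1.e+00]
share [0.3813 0.2953 0.7336] roll 0.0079 rows 5.3 hy -14.64 eef [ 0.648 -0.051  0.328] t 3.95 tilt [-3.e-04 -3.e-04 -1.e+00]
```

Emit:
{"op": "step_arm", "data": {
  "series": [
    {"x": 0.12,"y": 0.1,"z": 0.1,"roll": 0.008,"gripper": 0.3},
    {"x": 0.24,"y": 0.2,"z": 0.18,"roll": 0.008,"gripper": 0.3},
    {"x": 0.381,"y": 0.295,"z": 0.27,"roll": 0.008,"gripper": 0.3},
    {"x": 0.381,"y": 0.295,"z": 0.4,"roll": 0.008,"gripper": 0.3},
    {"x": 0.381,"y": 0.295,"z": 0.5,"roll": 0.008,"gripper": 0.3}
  ]
}}

```text
time: 4.37
eef_pos: [0.7437, 0.0239, 0.1992]
eef_rot: [0.795, 0.607, -0.001, -0.001]
contact_force: [0.0, 0.0, -1.3]
grip_width: 0.528
finger_force: 12.0
```

Run:
```python
from go import *
go([.7435,.0225,.1445],-15.35)
s=cap('side')['color'][130:310,280:480]; cv2.imwrite('pics/s3.png',cv2.resize(s,None,fx=3,fy=3,interpolation=cv2.INTER_CUBIC))
```

```text
share [-0.0057  0.0012  0.2188] roll 0.0006 rows 1.3 hy -15.3 eef [0.7437 0.0239 0.1992] t 4.3667 tilt [ 2.0e-04 -2.6e-03 -1.0e+00]
```

View pics/s3.png

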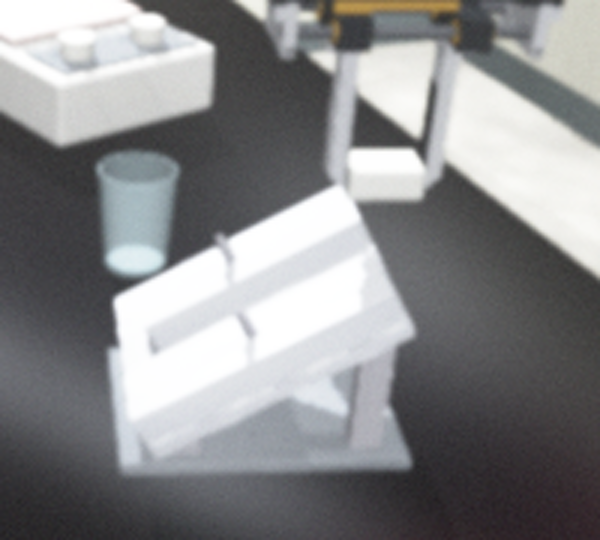

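The side crop shows the core level between the fingers, above the open upper end of the channel (core at about (385,172) in the crop, channel end near (370,250)).

Emit:
{"op": "step_arm", "data": {
  "series": [
    {"x": -0.005,"y": 0,"z": 0.1,"roll": 0,"gripper": 0.3},
    {"x": -0.005,"y": 0,"z": 0.17,"roll": 0,"gripper": 0.3},
    {"x": -0.005,"y": 0,"z": 0.2,"roll": 0,"gripper": 0.3},
    {"x": -0.005,"y": 0,"z": 0.208,"roll": 0,"gripper": 0.3},
    {"x": -0.005,"y": 0,"z": 0.212,"roll": 0,"gripper": 0.3}
  ]
}}

```text
time: 4.83
eef_pos: [0.7435, 0.0201, 0.1512]
eef_rot: [0.796, 0.606, 0.0, 0.0]
contact_force: [-0.1, -0.2, -1.1]
grip_width: 0.534
finger_force: 12.0
```

Emit:
{"op": "step_arm", "data": {
  "series": [
    {"x": 0,"y": 0,"z": 0.006,"roll": 0,"gripper": 0.3},
    {"x": 0,"y": 0,"z": 0.01,"roll": 0,"gripper": 0.3},
    {"x": 0,"y": 0,"z": 0.01,"roll": 0,"gripper": 0.3}
  ]
}}

```text
time: 5.08
eef_pos: [0.7437, 0.0211, 0.1483]
eef_rot: [0.795, 0.606, 0.0, 0.0]
contact_force: [-0.8, -0.1, -1.4]
grip_width: 0.531
finger_force: 12.0
```

Emit:
{"op": "step_arm", "data": {
  "series": [
    {"x": 0,"y": 0,"z": 0.008,"roll": 0,"gripper": 0.3},
    {"x": 0,"y": 0,"z": 0.012,"roll": 0,"gripper": 0.3},
    {"x": 0,"y": 0,"z": 0.012,"roll": 0,"gripper": 0.3}
  ]
}}

```text
time: 5.33
eef_pos: [0.7436, 0.0214, 0.1451]
eef_rot: [0.795, 0.606, 0.0, 0.0]
contact_force: [-0.7, 0.1, 5.2]
grip_width: 0.535
finger_force: 12.0
```

Emit:
{"op": "step_arm", "data": {
  "series": [
    {"x": 0,"y": 0,"z": 0.006,"roll": 0,"gripper": 0.3},
    {"x": 0,"y": 0,"z": 0.006,"roll": 0,"gripper": 0.3}
  ]
}}

```text
time: 5.5
eef_pos: [0.7438, 0.0215, 0.144]
eef_rot: [0.795, 0.606, 0.001, 0.0]
contact_force: [-1.9, 0.6, 7.2]
grip_width: 0.533
finger_force: 12.0
```

Emit:
{"op": "step_arm", "data": {
  "series": [
    {"x": 0,"y": -0.004,"z": 0,"roll": 0,"gripper": 0.3},
    {"x": 0,"y": -0.008,"z": 0,"roll": 0,"gripper": 0.3},
    {"x": 0,"y": -0.008,"z": 0,"roll": 0,"gripper": 0.3}
  ]
}}

```text
time: 5.75
eef_pos: [0.7422, 0.0219, 0.144]
eef_rot: [0.795, 0.606, 0.001, 0.001]
contact_force: [0.6, 0.0, 5.1]
grip_width: 0.53
finger_force: 12.0
```

Emit:
{"op": "step_arm", "data": {
  "series": [
    {"x": 0,"y": -0.008,"z": 0,"roll": 0,"gripper": 0.7},
    {"x": 0,"y": -0.008,"z": 0,"roll": 0,"gripper": 1},
    {"x": 0,"y": -0.008,"z": 0,"roll": 0,"gripper": 1},
    {"x": 0,"y": -0.008,"z": 0,"roll": 0,"gripper": 1},
    {"x": 0,"y": -0.008,"z": 0,"roll": 0,"gripper": 1}
  ]
}}

```text
time: 6.17
eef_pos: [0.7395, 0.0222, 0.1428]
eef_rot: [0.795, 0.606, -0.0, -0.0]
contact_force: [-0.3, 0.7, 0.0]
grip_width: 0.851
finger_force: 0.0
```

Run:
```python
from go import *
s=cap('side')['color'][130:310,280:480]; cv2.imwrite('pics/s4.png',cv2.resize(s,None,fx=3,fy=3,interpolation=cv2.INTER_CUBIC))
```

```text
(no output)
```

View pics/s4.png

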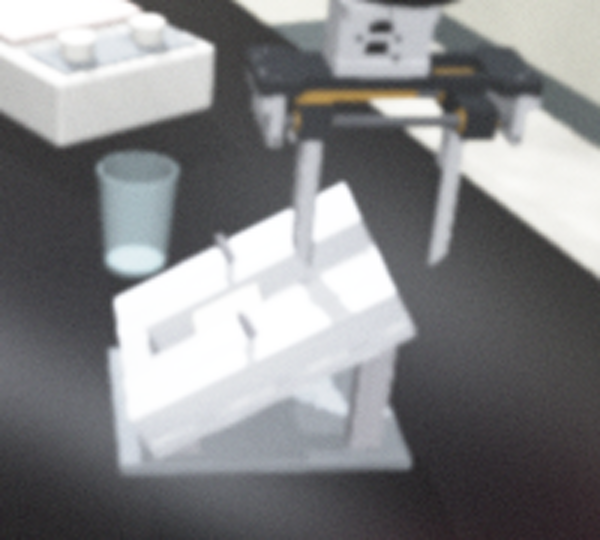

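The core has been let go and is sliding down the channel, at about (230,310) in the crop. The fingers are open and clear.

Emit:
{"op": "step_arm", "data": {
  "series": [
    {"x": 0,"y": 0,"z": -0.15,"roll": 0,"gripper": 1},
    {"x": 0,"y": 0,"z": -0.3,"roll": 0,"gripper": 1},
    {"x": 0,"y": 0,"z": -0.45,"roll": 0,"gripper": 1},
    {"x": 0,"y": 0,"z": -0.55,"roll": 0,"gripper": 1},
    {"x": 0,"y": 0,"z": -0.55,"roll": 0,"gripper": 1}
  ]
}}

```text
time: 6.63
eef_pos: [0.7412, 0.0228, 0.287]
eef_rot: [0.795, 0.606, 0.003, 0.002]
contact_force: [1.6, 0.0, 0.0]
grip_width: 0.996
finger_force: 0.0
```

```bash
python3 -c "
from go import *
go([.508,.251,.25],70)"
```

```text
share [ 0.6322 -1.1428  0.1413] roll -0.9488 rows 11.9 hy -15.39 eef [0.7412 0.0228 0.287 ] t 6.6333 tilt [ 0.0028  0.0073 -1.    ]
```

Emit:
{"op": "step_arm", "data": {
  "series": [
    {"x": 0.08,"y": -0.14,"z": 0.02,"roll": -0.08,"gripper": 1},
    {"x": 0.16,"y": -0.28,"z": 0.04,"roll": -0.16,"gripper": 1},
    {"x": 0.24,"y": -0.42,"z": 0.06,"roll": -0.24,"gripper": 1},
    {"x": 0.32,"y": -0.56,"z": 0.08,"roll": -0.32,"gripper": 1},
    {"x": 0.4,"y": -0.7,"z": 0.1,"roll": -0.4,"gripper": 1}
  ]
}}

```text
time: 7.05
eef_pos: [0.5957, 0.1661, 0.2551]
eef_rot: [0.568, 0.823, -0.0, 0.0]
contact_force: [1.1, 1.5, -0.8]
grip_width: 0.999
finger_force: 0.0
```

```bash
python3 -c "
from go import *
go([.508,.251,.25],70)"
```

```text
share [ 0.4418 -0.2074  0.0202] roll -0.5469 rows 6.9 hy 20.78 eef [0.5957 0.1661 0.2551] t 7.05 tilt [-3.e-04 -0.e+00 -1.e+00]
```

Emit:
{"op": "step_arm", "data": {
  "series": [
    {"x": 0.1,"y": -0.05,"z": 0.0,"roll": -0.08,"gripper": 1},
    {"x": 0.2,"y": -0.1,"z": 0.01,"roll": -0.16,"gripper": 1},
    {"x": 0.3,"y": -0.15,"z": 0.015,"roll": -0.24,"gripper": 1},
    {"x": 0.4,"y": -0.19,"z": 0.02,"roll": -0.32,"gripper": 1},
    {"x": 0.442,"y": -0.207,"z": 0.02,"roll": -0.4,"gripper": 1}
  ]
}}

```text
time: 7.47
eef_pos: [0.5076, 0.2533, 0.2505]
eef_rot: [0.286, 0.958, 0.0, -0.0]
contact_force: [0.3, 0.2, 0.0]
grip_width: 0.999
finger_force: 0.0
```

Emit:
{"op": "step_arm", "data": {
  "series": [
    {"x": 0,"y": 0,"z": 0,"roll": -0.07,"gripper": 1},
    {"x": 0,"y": 0,"z": 0,"roll": -0.14,"gripper": 1},
    {"x": 0,"y": 0,"z": 0,"roll": -0.147,"gripper": 1},
    {"x": 0,"y": 0,"z": 0,"roll": -0.147,"gripper": 1}
  ]
}}

```text
time: 7.8
eef_pos: [0.5104, 0.2504, 0.2503]
eef_rot: [0.18, 0.984, 0.0, -0.0]
contact_force: [-0.3, -0.6, -0.4]
grip_width: 1.003
finger_force: 0.0
```

Run:
```python
from go import *
from m import *
import pickle
go([.508,.251,.25],70)
c=cap('wrist'); cv2.imwrite('pics/w5.png',c['color']); pickle.dump(dict(c),open('w5.pkl','wb'))
I=c['color']; g=I.max(2)
for q in blobs(c,130,amin=2000):
    r=cv2.minAreaRect(q); b=cv2.boxPoints(r); P=plane(c,b,.01)
    print(np.round(r[0]),np.round(r[1]),P.mean(0).round(4),[np.linalg.norm(P[i]-P[i-1]).round(4) for i in range(4)],[np.degrees(np.arctan2(*(P[i]-P[i-1])[1::-1])).round(1) for i in range(4)])
    if r[0][1]>300 : continue
    m=np.zeros(g.shape,np.uint8); cv2.drawContours(m,[cv2.convexHull(q)],-1,255,-1); m=cv2.erode(m,np.ones((7,7)))
    d=((g<110)&(m>0)).astype(np.uint8)
    for k in cv2.findContours(d,cv2.RETR_EXTERNAL,cv2.CHAIN_APPROX_NONE)[0]:
        if cv2.contourArea(k)<30: continue
        e=cv2.minAreaRect(k); print(' dark',np.round(e[0],1),np.round(e[1],1),round(e[2]),cv2.contourArea(k),[plane(c,e[0],z)[0].round(4) for z in (.01,.05)])
```

```text
share [ 0.0097 -0.001   0.0011] roll -0.0076 rows 0.1 hy 69.31 eef [0.5104 0.2504 0.2503] t 7.8 tilt [ 4.e-04  1.e-04 -1.e+00]
[214. 469.] [ 20. 135.] [0.7563 0.0137 0.01  ] [np.float64(0.0295), np.float64(0.1581), np.float64(0.0293), np.float64(0.1608)] [np.float64(152.4), np.float64(69.3), np.float64(-22.5), np.float64(-110.7)]
[238. 366.] [73. 94.] [0.6409 0.0953 0.01  ] [np.float64(0.0824), np.float64(0.1172), np.float64(0.0766), np.float64(0.1168)] [np.float64(-110.7), np.float64(154.4), np.float64(69.3), np.float64(-22.8)]
[326. 128.] [159. 147.] [0.4424 0.2736 0.01  ] [np.float64(0.1536), np.float64(0.131), np.float64(0.1396), np.float64(0.1311)] [np.float64(-111.2), np.float64(155.7), np.float64(68.9), np.float64(-18.2)]
 dark [382.5 131.5] [12.7 12.7] 45 126.0 [array([0.4609, 0.3224, 0.01  ]), array([0.4581, 0.3181, 0.05  ])]
 dark [269.5 130.5] [13. 13.] 90 126.5 [array([0.4232, 0.2253, 0.01  ]), array([0.4241, 0.2306, 0.05  ])]
 dark [325.5 132.5] [21. 71.] 90 1471.0 [array([0.4431, 0.2729, 0.01  ]), array([0.4421, 0.2735, 0.05  ])]
```

```bash
python3 -c "
from go import *
go([.442,.2738,.10],68.8)
go([.442,.2738,.037],68.8)"
```

```text
share [ 0.2885 -0.0094  0.6014] roll 0.0049 rows 4.0 hy 69.24 eef [0.5103 0.2504 0.2503] t 7.85 tilt [ 4.e-04  1.e-04 -1.e+00]
share [ 0.2884 -0.0094  0.8534] roll 0.0049 rows 5.4 hy 69.24 eef [0.5103 0.2504 0.2503] t 7.85 tilt [ 4.e-04  1.e-04 -1.e+00]
```

Emit:
{"op": "step_arm", "data": {
  "series": [
    {"x": 0.144,"y": -0.005,"z": 0.08,"roll": 0.005,"gripper": 1},
    {"x": 0.288,"y": -0.009,"z": 0.16,"roll": 0.005,"gripper": 1},
    {"x": 0.288,"y": -0.009,"z": 0.32,"roll": 0.005,"gripper": 1},
    {"x": 0.288,"y": -0.009,"z": 0.47,"roll": 0.005,"gripper": 1},
    {"x": 0.288,"y": -0.009,"z": 0.6,"roll": 0.005,"gripper": 1}
  ]
}}

```text
time: 8.27
eef_pos: [0.4416, 0.2733, 0.0987]
eef_rot: [0.184, 0.983, -0.0, 0.0]
contact_force: [1.2, 0.1, -0.3]
grip_width: 1.003
finger_force: 0.0
```

```bash
python3 -c "
from go import *
go([.442,.2738,.037],68.8)"
```

```text
share [-0.0009  0.0024  0.2469] roll 0.0003 rows 1.5 hy 68.83 eef [0.4416 0.2733 0.0987] t 8.2667 tilt [-4.e-04 -3.e-04 -1.e+00]
```

Emit:
{"op": "step_arm", "data": {
  "series": [
    {"x": 0,"y": 0.002,"z": 0.13,"roll": 0,"gripper": 1},
    {"x": 0,"y": 0.002,"z": 0.247,"roll": 0,"gripper": 1},
    {"x": 0,"y": 0.002,"z": 0.247,"roll": 0,"gripper": 0.5},
    {"x": 0,"y": 0.002,"z": 0.247,"roll": 0,"gripper": 0.4},
    {"x": 0,"y": 0.002,"z": 0.247,"roll": 0,"gripper": 0.4}
  ],
  "newtons": 20
}}

```text
time: 8.68
eef_pos: [0.4428, 0.2748, 0.0403]
eef_rot: [0.183, 0.983, 0.0, 0.0]
contact_force: [1.0, -0.9, 0.5]
grip_width: 0.823
finger_force: 0.0
```

Emit:
{"op": "step_arm", "data": {
  "series": [
    {"x": 0,"y": 0,"z": 0,"roll": 0,"gripper": 0.4},
    {"x": 0,"y": 0,"z": 0,"roll": 0,"gripper": 0.4},
    {"x": 0,"y": 0,"z": 0,"roll": 0,"gripper": 0.4}
  ]
}}

```text
time: 8.93
eef_pos: [0.443, 0.2744, 0.04]
eef_rot: [0.182, 0.983, 0.001, 0.001]
contact_force: [-2.3, -4.1, 16.4]
grip_width: 0.639
finger_force: 20.0
```

Emit:
{"op": "step_arm", "data": {
  "series": [
    {"x": 0,"y": 0,"z": -0.05,"roll": 0,"gripper": 0.4},
    {"x": 0,"y": 0,"z": -0.15,"roll": 0,"gripper": 0.4},
    {"x": 0,"y": 0,"z": -0.3,"roll": 0,"gripper": 0.4},
    {"x": 0,"y": 0,"z": -0.46,"roll": 0,"gripper": 0.4},
    {"x": 0,"y": 0,"z": -0.62,"roll": 0,"gripper": 0.4}
  ]
}}

```text
time: 9.35
eef_pos: [0.4413, 0.2742, 0.1962]
eef_rot: [0.182, 0.983, -0.0, -0.0]
contact_force: [1.6, -0.9, -2.5]
grip_width: 0.638
finger_force: 20.0
```

Run:
```python
from go import *
from fit import mR
s=monitor.sense(); print(s['contact_force'],s['grip_width'],s['finger_force'])
o=np.array([.673,.0422,.0735]); R=mR(np.radians(-15.35))
c=cap('top')
for z in (0,.022):
    X=np.array([[x,0.008,z] for x in np.arange(-.08,.1,.008)])@R.T+o; p=proj(c,X).round().astype(int)
    print([(round(-80+8*i),int(c['color'][v,u].max())) for i,(u,v) in enumerate(p)])
go(o+R@[0,0,.026]+[0,0,.15],74.65)
```

```text
[ 1.58648822 -0.92624219 -2.54417075] 0.6376636660917385 19.996697902679443
[(-80, 252), (-72, 255), (-64, 255), (-56, 255), (-48, 255), (-40, 255), (-32, 218), (-24, 203), (-16, 212), (-8, 212), (0, 212), (8, 211), (16, 211), (24, 211), (32, 211), (40, 211), (48, 211), (56, 211), (64, 209), (72, 210), (80, 210), (88, 216), (96, 211)]
[(-80, 248), (-72, 251), (-64, 255), (-56, 255), (-48, 255), (-40, 255), (-32, 255), (-24, 224), (-16, 208), (-8, 210), (0, 211), (8, 209), (16, 211), (24, 211), (32, 211), (40, 211), (48, 210), (56, 210), (64, 211), (72, 210), (80, 210), (88, 210), (96, 222)]
share [-1.1413 -0.5522 -0.1688] roll -0.0616 rows 7.7 hy 69.11 eef [0.4434 0.2765 0.2032] t 9.4 tilt [-0.0048  0.0054 -1.    ]
```

```bash
cat > path.py <<'E'
from go import *
from fit import mR
o=np.array([.673,.0422,.0740]); R=mR(np.radians(-15.35)); hp=.0385; ht=.040
def tcp(phi,lift=0,dx=0,dy=0):
    f=np.radians(phi); m=np.array([hp*np.sin(f)+dx,dy,.026+.065*np.sin(f)+hp*np.cos(f)])
    return o+R@m+[0,0,ht-hp+lift]
E
python3 - <<'E'
from path import *
for f in (30,25,20,15,10,5,0): print(f,tcp(f).round(4))
go(tcp(30,.03),74.65)
E
```

```text
30 [0.6448 0.0499 0.1647]
25 [0.644  0.0502 0.1602]
20 [0.6433 0.0504 0.1552]
15 [0.6427 0.0505 0.1498]
10 [0.6423 0.0506 0.144 ]
5 [0.642  0.0507 0.1378]
0 [0.6419 0.0507 0.1314]
share [-1.0756 -0.5596  0.0363] roll -0.0616 rows 7.3 hy 69.11 eef [0.4434 0.2765 0.2032] t 9.4 tilt [-0.0048  0.0054 -1.    ]
```

Emit:
{"op": "step_arm", "data": {
  "series": [
    {"x": -0.13,"y": -0.07,"z": -0.06,"roll": -0.03,"gripper": 0.4},
    {"x": -0.26,"y": -0.14,"z": -0.12,"roll": -0.06,"gripper": 0.4},
    {"x": -0.39,"y": -0.21,"z": -0.14,"roll": -0.062,"gripper": 0.4},
    {"x": -0.52,"y": -0.28,"z": -0.14,"roll": -0.062,"gripper": 0.4},
    {"x": -0.65,"y": -0.35,"z": -0.14,"roll": -0.062,"gripper": 0.4}
  ]
}}

```text
time: 9.82
eef_pos: [0.5635, 0.1326, 0.23]
eef_rot: [0.134, 0.991, -0.0, 0.001]
contact_force: [0.2, 0.3, -3.0]
grip_width: 0.636
finger_force: 20.0
```

```bash
python3 -c "
from path import *
go(tcp(30,.04),74.65)"
```

```text
share [-0.4013 -0.2322  0.1017] roll -0.0006 rows 2.8 hy 74.59 eef [0.5635 0.1326 0.23  ] t 9.8167 tilt [-1.1e-03  1.0e-04 -1.0e+00]
```

Emit:
{"op": "step_arm", "data": {
  "series": [
    {"x": -0.13,"y": -0.08,"z": 0.03,"roll": 0,"gripper": 0.4},
    {"x": -0.25,"y": -0.15,"z": 0.06,"roll": 0,"gripper": 0.4},
    {"x": -0.36,"y": -0.21,"z": 0.08,"roll": 0,"gripper": 0.4},
    {"x": -0.401,"y": -0.232,"z": 0.1,"roll": 0,"gripper": 0.4},
    {"x": -0.401,"y": -0.232,"z": 0.1,"roll": 0,"gripper": 0.4}
  ]
}}

```text
time: 10.23
eef_pos: [0.6448, 0.0486, 0.2026]
eef_rot: [0.136, 0.991, -0.0, -0.001]
contact_force: [-0.2, 0.4, -3.4]
grip_width: 0.635
finger_force: 20.0
```

Emit:
{"op": "step_arm", "data": {
  "series": [
    {"x": 0,"y": 0,"z": 0,"roll": 0,"gripper": 0.4},
    {"x": 0,"y": 0,"z": 0,"roll": 0,"gripper": 0.4},
    {"x": 0,"y": 0,"z": 0,"roll": 0,"gripper": 0.4}
  ]
}}

```text
time: 10.48
eef_pos: [0.6433, 0.0529, 0.2045]
eef_rot: [0.133, 0.991, 0.0, 0.0]
contact_force: [-0.6, -0.0, -3.1]
grip_width: 0.635
finger_force: 20.0
```

Run:
```python
from path import *
c=cap('top'); 
go(tcp(30,.0),74.65)
# cover as seen: dark holes & plate outline in top view
from m import blobs
I=c['color']; g=I.max(2); p=proj(c,tcp(30,.0))[0]; print(p)
s=monitor.sense(); zt=s['eef_pos'][2]-.03
# expected hole positions on plate top from TCP, versus dark spots
Rt=Ro.from_quat(s['eef_rot']).as_matrix()
for k in (52,-52):
    e=s['eef_pos']+Rt@[0,k/1000,.03]; q=proj(c,e)[0]; u,v=q.round().astype(int); w=I[v-7:v+8,u-7:u+8].max(2); yy,xx=np.mgrid[-7:8,-7:8]; d=np.clip(200-w.astype(float),0,None); print(q.round(1),w.min(),(u+(xx*d).sum()/d.sum()).round(1),(v+(yy*d).sum()/d.sum()).round(1))
```

```text
share [-0.0081 -0.0095  0.1592] roll 0.0004 rows 1.0 hy 74.68 eef [0.6435 0.0528 0.2045] t 10.5333 tilt [-6.e-04  2.e-04 -1.e+00]
[287.64421718 203.04086896]
[259. 196.] 72 258.9 195.6
[312.9 209.2] 154 313.3 208.8
```

Emit:
{"op": "step_arm", "data": {
  "series": [
    {"x": -0.008,"y": -0.0095,"z": 0.04,"roll": 0,"gripper": 0.4},
    {"x": -0.008,"y": -0.0095,"z": 0.08,"roll": 0,"gripper": 0.4},
    {"x": -0.008,"y": -0.0095,"z": 0.13,"roll": 0,"gripper": 0.4},
    {"x": -0.008,"y": -0.0095,"z": 0.13,"roll": 0,"gripper": 0.4},
    {"x": -0.008,"y": -0.0095,"z": 0.13,"roll": 0,"gripper": 0.4}
  ]
}}

```text
time: 10.95
eef_pos: [0.6446, 0.049, 0.17]
eef_rot: [0.134, 0.991, -0.0, -0.001]
contact_force: [-0.2, 0.4, -2.8]
grip_width: 0.64
finger_force: 20.0
```

```bash
python3 -c "
from path import *
go(tcp(30,0),74.65);go(tcp(30,0),74.65)"
```

```text
share [0.0002 0.0039 0.0215] roll -0.0004 rows 0.1 hy 74.61 eef [0.6446 0.049  0.17  ] t 10.95 tilt [ 2.e-03 -3.e-04 -1.e+00]
share [0.0002 0.0039 0.0215] roll -0.0004 rows 0.1 hy 74.61 eef [0.6446 0.049  0.17  ] t 10.95 tilt [ 2.e-03 -3.e-04 -1.e+00]
```

Emit:
{"op": "step_arm", "data": {
  "series": [
    {"x": 0,"y": 0.002,"z": 0.01,"roll": 0,"gripper": 0.4},
    {"x": 0,"y": 0.002,"z": 0.02,"roll": 0,"gripper": 0.4},
    {"x": 0,"y": 0.002,"z": 0.03,"roll": 0,"gripper": 0.4},
    {"x": 0,"y": 0.002,"z": 0.04,"roll": 0,"gripper": 0.4},
    {"x": 0,"y": 0.002,"z": 0.04,"roll": 0,"gripper": 0.4}
  ]
}}

```text
time: 11.37
eef_pos: [0.6447, 0.0499, 0.1611]
eef_rot: [0.134, 0.991, 0.0, -0.001]
contact_force: [-5.3, 0.7, 1.4]
grip_width: 0.635
finger_force: 20.0
```

```bash
python3 -c "
from path import *
go(tcp(25,0),74.65)"
```

```text
share [0.0032 0.0002 0.004 ] roll -0.0002 rows 0.0 hy 74.63 eef [0.6447 0.0499 0.1611] t 11.3667 tilt [ 1.e-03 -1.e-04 -1.e+00]
```

Emit:
{"op": "step_arm", "data": {
  "series": [
    {"x": 0.004,"y": 0,"z": 0.01,"roll": 0,"gripper": 0.4},
    {"x": 0.006,"y": 0,"z": 0.02,"roll": 0,"gripper": 0.4},
    {"x": 0.008,"y": 0,"z": 0.03,"roll": 0,"gripper": 0.4},
    {"x": 0.008,"y": 0,"z": 0.03,"roll": 0,"gripper": 0.4}
  ]
}}

```text
time: 11.7
eef_pos: [0.6432, 0.0504, 0.1539]
eef_rot: [0.134, 0.991, 0.0, -0.0]
contact_force: [-3.3, 0.7, 2.0]
grip_width: 0.638
finger_force: 20.0
```

```bash
python3 -c "
from path import *
go(tcp(18,0),74.65); go(tcp(12,0),74.65)
s=monitor.sense(); print(s['contact_force'],s['ft_torque'])"
```

```text
share [0.0004 0.     0.0032] roll -0.0003 rows 0.0 hy 74.63 eef [0.6432 0.0504 0.1539] t 11.7 tilt [ 2.e-04  1.e-04 -1.e+00]
share [ 0.0028 -0.      0.0301] roll -0.0003 rows 0.2 hy 74.63 eef [0.6432 0.0504 0.1539] t 11.7 tilt [ 2.e-04  1.e-04 -1.e+00]
[-3.26797485  0.67830845  1.95467758] [0.20736675 0.58564944 0.00793019]
```

Emit:
{"op": "step_arm", "data": {
  "series": [
    {"x": 0.001,"y": 0,"z": 0.01,"roll": 0,"gripper": 0.4},
    {"x": 0.002,"y": 0,"z": 0.02,"roll": 0,"gripper": 0.4},
    {"x": 0.003,"y": 0,"z": 0.03,"roll": 0,"gripper": 0.4},
    {"x": 0.003,"y": 0,"z": 0.03,"roll": 0,"gripper": 0.4}
  ]
}}

```text
time: 12.03
eef_pos: [0.6441, 0.0506, 0.1471]
eef_rot: [0.134, 0.991, 0.001, 0.002]
contact_force: [6.2, 1.7, -0.8]
grip_width: 0.637
finger_force: 20.0
```

Run:
```python
from path import *
import pickle
go(tcp(10,0),74.65); go(tcp(0,0),74.65)
s=monitor.sense(); print(s['contact_force'],s['ft_torque'])
a=cap('side')['color'][130:310,300:440]; b=cap('top')['color'][140:260,230:360]; 
z=np.hstack([cv2.resize(a,None,fx=2.8,fy=2.8,interpolation=3),cv2.resize(b,(400,504),interpolation=3)]); print(z.shape); cv2.imwrite('pics/f.png',z)
```

```text
share [ 0.0068 -0.0018  0.0126] roll -0.0005 rows 0.1 hy 74.61 eef [0.6441 0.0506 0.1471] t 12.0333 tilt [-0.0033  0.0017 -1.    ]
share [ 0.0087 -0.0019  0.063 ] roll -0.0005 rows 0.4 hy 74.61 eef [0.6441 0.0506 0.1471] t 12.0333 tilt [-0.0033  0.0017 -1.    ]
[ 6.23359035  1.73396768 -0.812138  ] [ 0.51190821 -1.88490361  0.06400916]
(504, 792, 3)
```

Emit:
{"op": "step_arm", "data": {
  "series": [
    {"x": -0.004,"y": 0,"z": 0,"roll": 0,"gripper": 0.4},
    {"x": -0.008,"y": 0,"z": 0,"roll": 0,"gripper": 0.4},
    {"x": -0.008,"y": 0,"z": 0.004,"roll": 0,"gripper": 0.4}
  ]
}}

```text
time: 12.38
eef_pos: [0.6446, 0.0504, 0.1457]
eef_rot: [0.134, 0.991, 0.0, -0.0]
contact_force: [-3.0, 2.9, 3.8]
grip_width: 0.638
finger_force: 20.0
```

Run:
```python
from path import *
go(tcp(10,0),74.65); s=monitor.sense(); print(s['contact_force'],s['ft_torque'])
```

```text
share [ 0.0089 -0.0014  0.0069] roll -0.0001 rows 0.1 hy 74.64 eef [0.6446 0.0504 0.1457] t 12.3833 tilt [ 2.e-04  7.e-04 -1.e+00]
[-2.95078808  2.91567693  3.82639913] [0.69607477 0.3042084  0.00678112]
```

Emit:
{"op": "step_arm", "data": {
  "series": [
    {"x": 0,"y": 0,"z": 0.008,"roll": 0,"gripper": 0.4},
    {"x": 0,"y": 0,"z": 0.016,"roll": 0,"gripper": 0.4},
    {"x": 0,"y": 0,"z": 0.02,"roll": 0,"gripper": 0.4},
    {"x": 0,"y": 0,"z": 0.02,"roll": 0,"gripper": 0.4}
  ]
}}

```text
time: 12.72
eef_pos: [0.6448, 0.05, 0.1401]
eef_rot: [0.134, 0.991, 0.0, 0.0]
contact_force: [0.5, 5.0, 1.2]
grip_width: 0.636
finger_force: 20.0
```

Run:
```python
from path import *
go(tcp(0,0),74.65); s=monitor.sense(); print(s['contact_force'],s['ft_torque'])
```

```text
share [ 0.0118 -0.0001  0.035 ] roll -0.0004 rows 0.2 hy 74.62 eef [0.6448 0.05   0.1401] t 12.7167 tilt [-2.e-04  7.e-04 -1.e+00]
[0.49917782 5.03849847 1.16688717] [ 1.11469843 -0.61885769  0.09296968]
```

Emit:
{"op": "step_arm", "data": {
  "series": [
    {"x": 0,"y": 0.004,"z": 0.006,"roll": 0,"gripper": 0.4},
    {"x": 0,"y": 0.005,"z": 0.012,"roll": 0,"gripper": 0.4},
    {"x": 0,"y": 0.005,"z": 0.018,"roll": 0,"gripper": 0.4},
    {"x": 0,"y": 0.005,"z": 0.018,"roll": 0,"gripper": 0.4}
  ]
}}

```text
time: 13.05
eef_pos: [0.6449, 0.0504, 0.1353]
eef_rot: [0.134, 0.991, -0.0, -0.0]
contact_force: [-0.3, -0.2, -0.6]
grip_width: 0.632
finger_force: 20.0
```

Run:
```python
from path import *
go(tcp(0,0),74.65); s=monitor.sense(); print(s['contact_force'],s['ft_torque'])
```

```text
share [ 0.0117 -0.0019  0.0156] roll -0.0007 rows 0.1 hy 74.58 eef [0.6449 0.0504 0.1353] t 13.05 tilt [ 3.e-04 -5.e-04 -1.e+00]
[-0.26085458 -0.19610707 -0.63977063] [ 0.02539919 -0.29809207  0.01260295]
```

Emit:
{"op": "step_arm", "data": {
  "series": [
    {"x": 0,"y": 0,"z": 0.006,"roll": 0,"gripper": 0.4},
    {"x": 0,"y": 0,"z": 0.01,"roll": 0,"gripper": 0.4},
    {"x": 0,"y": 0,"z": 0.01,"roll": 0,"gripper": 0.4}
  ]
}}

```text
time: 13.3
eef_pos: [0.6449, 0.0505, 0.133]
eef_rot: [0.134, 0.991, -0.0, -0.0]
contact_force: [-0.0, -1.0, 0.3]
grip_width: 0.635
finger_force: 20.0
```

Emit:
{"op": "step_arm", "data": {
  "series": [
    {"x": 0,"y": 0,"z": 0.004,"roll": 0,"gripper": 0.4},
    {"x": 0,"y": 0,"z": 0.006,"roll": 0,"gripper": 0.4},
    {"x": 0,"y": 0,"z": 0.006,"roll": 0,"gripper": 0.4}
  ]
}}

```text
time: 13.55
eef_pos: [0.645, 0.0507, 0.1317]
eef_rot: [0.134, 0.991, -0.0, 0.0]
contact_force: [-0.4, -2.1, 0.1]
grip_width: 0.637
finger_force: 20.0
```

Emit:
{"op": "step_arm", "data": {
  "series": [
    {"x": 0,"y": -0.002,"z": 0.006,"roll": 0,"gripper": 0.4},
    {"x": 0,"y": -0.002,"z": 0.01,"roll": 0,"gripper": 0.4},
    {"x": 0,"y": -0.002,"z": 0.01,"roll": 0,"gripper": 0.4}
  ]
}}

```text
time: 13.8
eef_pos: [0.6453, 0.0505, 0.1308]
eef_rot: [0.134, 0.991, -0.0, 0.001]
contact_force: [-7.4, -2.2, 21.6]
grip_width: 0.635
finger_force: 20.0
```

Emit:
{"op": "step_arm", "data": {
  "series": [
    {"x": 0,"y": 0,"z": 0.004,"roll": 0,"gripper": 0.4},
    {"x": 0,"y": 0,"z": 0.006,"roll": 0,"gripper": 0.4},
    {"x": 0,"y": 0,"z": 0.006,"roll": 0,"gripper": 0.4}
  ]
}}

```text
time: 14.05
eef_pos: [0.6459, 0.0504, 0.1299]
eef_rot: [0.134, 0.991, -0.0, 0.001]
contact_force: [-6.0, -3.3, 27.4]
grip_width: 0.633
finger_force: 20.0
```

Run:
```python
from path import *
a=cap('side')['color'][140:300,300:430]; 
cv2.imwrite('pics/f2.png',cv2.resize(a,None,fx=3.7,fy=3.7,interpolation=3))
s=monitor.sense(); print(s['eef_pos'],s['contact_force'],s['ft_torque'])
```

```text
[0.64591965 0.05043075 0.12990981] [-5.91667052 -4.00245966 27.79903427] [-0.99519926  1.18937396  0.05276518]
```

View pics/f2.png

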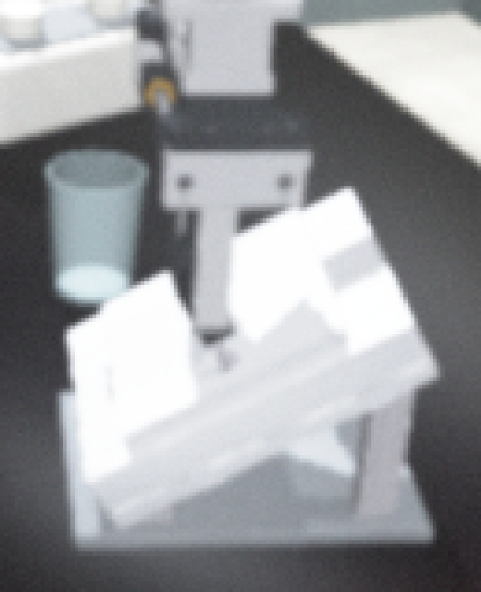

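The side crop shows the cover lying along the slope, with the right pin coming up through its hole near (228,352) next to the finger. I ease off the press and let go.

Emit:
{"op": "step_arm", "data": {
  "series": [
    {"x": 0,"y": 0,"z": -0.006,"roll": 0,"gripper": 0.4},
    {"x": 0,"y": 0,"z": -0.008,"roll": 0,"gripper": 0.4}
  ]
}}

```text
time: 14.27
eef_pos: [0.6456, 0.0504, 0.1302]
eef_rot: [0.134, 0.991, 0.0, 0.001]
contact_force: [7.7, 0.5, -1.0]
grip_width: 0.634
finger_force: 20.0
```

Emit:
{"op": "step_arm", "data": {
  "series": [
    {"x": 0,"y": 0,"z": 0,"roll": 0,"gripper": 0.7},
    {"x": 0,"y": 0,"z": 0,"roll": 0,"gripper": 0.7},
    {"x": 0,"y": 0,"z": 0,"roll": 0,"gripper": 0.7},
    {"x": 0,"y": 0,"z": 0,"roll": 0,"gripper": 0.7}
  ]
}}

```text
time: 14.6
eef_pos: [0.6445, 0.0505, 0.1294]
eef_rot: [0.134, 0.991, 0.0, -0.0]
contact_force: [-0.4, 0.8, 1.2]
grip_width: 0.699
finger_force: 0.0
```

Emit:
{"op": "step_arm", "data": {
  "series": [
    {"x": 0,"y": 0,"z": -0.03,"roll": 0,"gripper": 0.7},
    {"x": 0,"y": 0,"z": -0.08,"roll": 0,"gripper": 0.7},
    {"x": 0,"y": 0,"z": -0.18,"roll": 0,"gripper": 0.7},
    {"x": 0,"y": 0,"z": -0.3,"roll": 0,"gripper": 0.7},
    {"x": 0,"y": 0,"z": -0.45,"roll": 0,"gripper": 0.7}
  ]
}}

```text
time: 15.02
eef_pos: [0.644, 0.0504, 0.2434]
eef_rot: [0.134, 0.991, 0.0, -0.001]
contact_force: [1.4, -0.3, -1.0]
grip_width: 0.699
finger_force: 0.0
```

```bash
python3 -c "
from path import *
go(o+R@[-.0,0,.03]+[.085,-.02,.23])"
```

```text
share [-0.4089  0.0119 -0.347 ] roll 0.0 rows 3.2 hy 74.63 eef [0.644  0.0504 0.2434] t 15.0167 tilt [ 1.7e-03 -2.0e-04 -1.0e+00]
```

Move back to view the seated cover with the wrist camera and check flushness by numbers.

Emit:
{"op": "step_arm", "data": {
  "series": [
    {"x": -0.08,"y": 0,"z": -0.1,"roll": 0,"gripper": 0.7},
    {"x": -0.16,"y": 0,"z": -0.2,"roll": 0,"gripper": 0.7},
    {"x": -0.24,"y": 0,"z": -0.3,"roll": 0,"gripper": 0.7},
    {"x": -0.33,"y": 0,"z": -0.35,"roll": 0,"gripper": 0.7},
    {"x": -0.33,"y": 0,"z": -0.35,"roll": 0,"gripper": 0.7}
  ]
}}

```text
time: 15.43
eef_pos: [0.7271, 0.0272, 0.3334]
eef_rot: [0.135, 0.991, 0.001, 0.002]
contact_force: [-0.5, -1.0, -0.5]
grip_width: 0.703
finger_force: 0.0
```

Run:
```python
from path import *
for n in ('wrist','top'):
    c=cap(n); I=c['color']; g=I.max(2)
    P=lambda X: proj(c,(R@np.array(X).T).T+o)
    # expected: handle-rib top corners, seated
    rib=P([[sx*.009,sy*.03,.076] for sx,sy in((1,1),(1,-1),(-1,-1),(-1,1))]); print(n,'rib exp',rib.round(1).tolist())
    allr=P([[sx*.009,sy*.03,z] for sx in(1,-1) for sy in (1,-1) for z in(.036,.076)])
    lo,hi=allr.min(0)-15,allr.max(0)+15; m=np.zeros(g.shape,np.uint8); m[int(max(lo[1],0)):int(hi[1]),int(max(lo[0],0)):int(hi[0])]=1
    d=((g<70)&(m>0)).astype(np.uint8); k=max(cv2.findContours(d,cv2.RETR_EXTERNAL,2)[0],key=cv2.contourArea)
    h=cv2.convexHull(allr.astype(np.float32))
    print(' seen',cv2.minAreaRect(k),' exp',cv2.minAreaRect(h))
    # pins protruding: dark spots near expected plate corners brightness
    print(' plate corners exp',P([[sx*.065,sy*.07,.036] for sx,sy in((1,1),(1,-1),(-1,-1),(-1,1))]).round(1).tolist())
    if n=='wrist': cv2.imwrite('pics/w6.png',I)
```

```text
wrist rib exp [[365.6, 113.2], [290.1, 113.5], [290.4, 93.3], [365.0, 93.0]]
 seen ((327.5, 112.5), (41.0, 73.0), 90.0)  exp ((327.8246765136719, 115.17440795898438), (44.12332534790039, 75.52885437011719), 89.78754425048828)
 plate corners exp [[409.8, 196.8], [246.3, 197.4], [251.9, 64.4], [403.0, 63.9]]
top rib exp [[272.9, 202.2], [303.1, 209.6], [301.3, 218.3], [271.2, 210.9]]
 seen ((288.1470642089844, 208.41177368164062), (28.134132385253906, 10.429031372070312), 14.03624439239502)  exp ((288.4735107421875, 207.35687255859375), (32.71765899658203, 15.153764724731445), 13.724635124206543)
 plate corners exp [[262.2, 165.0], [331.7, 181.9], [317.6, 242.6], [250.8, 226.1]]
```

Run:
```python
from path import *
c=cap('wrist'); g=c['color'].astype(int).min(2)
P=lambda X: proj(c,(R@np.array(X).T).T+o)
print(P([[.009,0,.036],[.009,0,.076],[-.009,0,.076],[.065,0,.036],[.065,0,.026],[.095,0,0],[.065,.05,.036],[.065,.05,.026],[-.065,.05,.036],[-.095,.05,.026]]).round(1).tolist())
print(g[84:142,327].tolist()); 
print('c375 r52-70',g[50:76,380].tolist()); print('c380 r180-215',g[180:216,380].tolist())
```

```text
[[327.3, 141.8], [327.2, 118.1], [327.2, 97.8], [327.4, 202.0], [327.4, 205.7], [327.4, 245.9], [386.0, 201.9], [384.5, 205.7], [381.3, 68.3], [379.0, 47.6]]
[232, 233, 233, 233, 232, 231, 235, 236, 234, 232, 234, 240, 175, 13, 27, 34, 39, 31, 35, 25, 33, 32, 29, 36, 29, 35, 32, 29, 30, 34, 33, 33, 19, 15, 28, 19, 5, 25, 14, 12, 21, 14, 20, 16, 8, 19, 13, 22, 19, 15, 19, 11, 14, 0, 148, 228, 237, 236]
c375 r52-70 [237, 236, 241, 242, 242, 239, 238, 238, 238, 239, 238, 237, 239, 238, 237, 238, 236, 234, 234, 238, 239, 238, 237, 238, 237, 238]
c380 r180-215 [234, 235, 236, 238, 240, 242, 242, 239, 236, 234, 235, 236, 236, 238, 240, 238, 238, 238, 240, 228, 173, 145, 146, 180, 226, 238, 234, 239, 237, 236, 237, 236, 237, 235, 237, 236]
```

```bash
python3 -c "
from h import *
print(finish_job())"
```

```text
the job is handed in; nothing more can be done
None
```

The job is handed in at about 15.6 s of the 64 s allowed: the core rests at the stop and the cover is over both pins, flush by the camera check and let go; the beaker and tray were not touched, and no verdict came back.

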